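# Pump the fixture's hand pump until its indicator pin is fully out

### The job

Bring the small hand pump on the desk up to pressure: press its big mushroom-headed plunger down to the bottom with the fingertips and let it come up again, stroke after stroke, until the thin indicator pin beside it stands fully out, and finish with the plunger back up. Only press the plunger; do not touch the indicator pin or press the small release button, and leave the things standing round the pump where they are.

Things in the scene. Friction and masses are not known exactly. Their poses are not given: they have to be found in the camera images.
- pump: grey cast pump body 66 x 196 x 74 mm high on a dark base plate 92 x 222 x 10 mm, screwed to the desk. Origin at the centre of the underside, z up, y along its length. In its frame the plunger is at (0, 0), the indicator pin at y = +68 mm and the release button at y = -68 mm, all on top.
- plunger_top (a point): centre of the top of the black mushroom head of the plunger (46 mm across, top nearly flat over the middle 20 mm), 46 mm above the cast body (120 mm above the desk) when up. It is pressed straight down 22 mm to a hard stop; a spring pushes it up again as the finger goes up (5 N at the top, about 10 to 13 N at the bottom).
- plunger (a joint): how far the plunger is pressed: 0 up, 0.022 m at the bottom stop.
- pin_tip (a point): top of the steel indicator pin (8 mm thick, with a 10 mm cap), 68 mm beside the plunger. It rises straight up as the pump is worked.
- pin (a joint): how far the indicator pin has risen: 0 is fully in (8 mm shows above the cast body), about 0.035 m is fully out (43 mm shows; it cannot be pumped farther). It starts between 0 and 0.012 m. The pump ratchets it up while the plunger goes down, by 10 mm for a full stroke at most, less for the first or last stroke (and for one that stops short of the bottom), and it stays there while the plunger comes up. The next stroke counts in full only from a fully raised plunger.
- release_top (a point): centre of the top of the small black release button (16 mm across, 10 mm above the cast body), 68 mm to the other side of the plunger; not to be pressed.
- release (a joint): how far the release button is pressed: 0 up, 0.005 m down.
- oil_bottle: loose oil bottle with needle spout, 35 mm across, 114 mm high, origin at its foot; stands behind the pump.
- pin_jar: loose small jar with black lid, 44 mm across, 48 mm high, origin at its foot; stands in front of the pump.
- eyepiece: loose black microscope eyepiece, 36 mm across, 41 mm high, origin at its foot; stands in front of the pump.
- tape: loose roll of tape lying flat, 96 mm across, 25 mm high, origin at its underside; lies to the left.

How it is judged:
By the outcome, as a careful person would: the job done as asked, in the order asked, and still so for the second after the job is handed in, with the robot touching nothing.
It also fails if it takes over 48 s, if anything falls off the work surface, if the arm or the gripper's body presses on something with over 40 N, if the wrist force passes 120 N, or if a joint passes its speed limit or range.

### The arm

A 6-joint arm with a two-finger parallel gripper is mounted at the origin on a cart in front of the work surface, level with it; the furniture and walls round the work are solid. World frame = base frame: x ahead of the robot, y to its left, z up, the work surface at z = 0. Lengths are in mm, angles in rad, forces in N, time in s.
With the tool pointing down it reaches from about 350 to 875 mm from the base axis. Payload 4.2 kg.
Tool frame: the origin (TCP) lies on the mounting face of the last link; the fingertips stand 173 mm ahead of it and the grasp point (between the pads) lies 155 mm ahead of it; z points along the fingers, y is the line along which they close (so a half turn about z gives the same grasp; the last joint's range is limited). The gripper opens to 85 mm and grips with 20 to 120 N. Pads are 22 mm wide; open, the fingers measure 114 mm over their backs; the gripper's body (76 mm by 85 mm) begins 54 mm behind the grasp point. The pads swing forward as they close: fully open they stand 13 mm farther back than shut.
Start: joints at [-1.014, 0.385, 0.008, 0, -1.194, -0.259], TCP at [183.402, -597.464, 404.712] pointing down, gripper open.
Joint ranges: [-3.14, 3.14], [-1.21, 2.06], [-1.07, 1.41], [-3.16, 2.05], [-2.99, -0.16], [-3.1, 3.1]. Speed limits (rad/s): [2.79, 2.79, 3.14, 3.14, 3.14, 3.14].

### API

Orientations are given as a unit quaternion [x, y, z, w].
In Python, from bench import arm gives the robot as it stands.
- The arm moves only by the tool carry_out, never from a script. Its argument "rows" is a list of rows, each a list of 7 numbers: the shift along the tool's x, y, z as a fraction of full scale, then the turn, a rotation vector about the tool's x, y, z as a fraction of full scale, then the opening, from -1 (shut) to 1 (fully open). A call has 1 to 12 rows; each row is the pose to reach, as a shift and turn from the pose commanded when the call began, along the tool's axes at that moment, turning the shorter way round; what a row does not reach only later rows make up. Full scale, the value 1, is 20 cm for a shift and pi rad for a turn. A row lasts 1/8 s, in which the tool goes at most 62.5 mm and 10.7 degrees, less where a joint would pass 70% of its speed; a pose out of reach is approached as far as the arm can. A call with a number of a shift or a turn outside -1 to 1 is refused whole. A call with a gripper value outside its range is refused whole. The fingers move at their own pace and stop on an object; the grip force is fixed at half the most. Time passes only in rows, so rows that repeat a pose let the fingers close. It gives the time, the measured TCP pose, the force, the opening and the grip force at its end, in the units of the state.
- arm.read_state(): the state, without advancing time (a new reading comes with each control period).
- arm.get_image(name): name is "scene" or "top" or "wrist"; returns (picture, depth): 480x640x3 uint8, red, green, blue; 480x640 float32, mm along the optical axis (not along the pixel's ray), 0 where there is no reading.
- arm.calibration(name): a dict with "mtx" (3x3 intrinsics, pixels), "cam_to_world" (4x4, takes a point from camera to world coordinates). Camera axes: x right, y up, looking along -z (the intrinsics and any distortion apply to the point x, -y, -z); pixel columns grow to the right and rows downward; lengths in mm; the calibration is good to about 2 mm. The wrist camera is an equidistant fisheye: a pixel r from the principal point sees the ray r / f radians off the axis. A picture is of the moment at which its call begins: read the wrist's pose just before it. calibration takes no time and is no camera call; for the wrist camera it gives the pose at the moment of the call.
- arm.job_done(): hands the job in; it is judged then, once.
The state is a dict: "clock": time; "joints": joint angles; "joint_vel": joint speeds; "joint_efforts": joint torques, N m; "position": TCP position; "ee_rot": TCP orientation; "contact_force": force on the tool from outside, world axes, zero at the start; "wrist_torque": the same for the moment, N m; "gripper_width": finger opening in mm; "grasp_force": force on a finger pad.
Only numpy, scipy, OpenCV 4.12 (cv2) and the standard library are available. Lean on these libraries where they do the work, as an engineer would, in place of code of your own. Each camera call takes 0.05 s, during which the arm holds its last target. There are 200 camera calls.

## Working session

There is one attempt and no reset: what is moved stays moved. The work goes in short steps, Python scripts to look and compute and a tool call to move; the robot and the scene stay as the last step left them, time stands still between calls to the robot, and variables do not carry over. Pictures are saved under pics/ and viewed, at most 10 in all, crops included, and the job is handed in when it is done.

Besides the shell and the picture viewer there is one more tool, called after ">>>" as name(argument=value, ...) on one line, values as JSON. carry_out: Moves the arm, as the interface text tells. Its arguments: {"type":"object","properties":{"rows":{"type":"array"}},"required":["rows"]}

```bash
mkdir -p pics; python3 - <<'E'
from bench import arm
import cv2, numpy as np
s=arm.read_state(); print(s)
for n in("scene","top"):
    p,d=arm.get_image(n); cv2.imwrite(f"pics/{n}0.png",p[:,:,::-1]); np.save(f"{n}0.npy",d)
    c=arm.calibration(n); print(n,c)
E
```

```text
{'clock': 0.0, 'joints': array([-1.01441055e+00,  3.85582041e-01,  6.61827863e-03, -5.25598387e-04,
       -1.19400465e+00, -2.58605276e-01]), 'joint_vel': array([ 0.00146403, -0.00091676,  0.00090285, -0.00074172, -0.00073007,
        0.00122034]), 'joint_efforts': array([ 1.76666877e-04, -3.92288697e+01,  1.88401330e+01,  4.18610036e+00,
       -4.52860739e-03,  2.37056344e-05]), 'position': array([ 183.35481153, -597.28506525,  403.59887609]), 'ee_rot': array([-1.48244771e-01,  9.88950074e-01,  1.09391339e-03, -2.06151955e-04]), 'contact_force': array([-0.29232889, -0.24439986,  0.16229686]), 'wrist_torque': array([0.05377716, 0.0167962 , 0.02842769]), 'grasp_force': 0.0, 'gripper_width': 85.18185544854259}
scene {'mtx': array([[448.30302364,   0.        , 330.49515049],
       [  0.        , 448.30302364, 237.42676945],
       [  0.        ,   0.        ,   1.        ]]), 'cam_to_world': array([[-7.97338075e-01,  4.11504855e-01, -4.41492637e-01,
         1.13215817e+02],
       [-6.03490973e-01, -5.34983461e-01,  5.91262498e-01,
         6.49195180e+02],
       [ 7.11612932e-03,  7.37872923e-01,  6.74902148e-01,
         7.46760995e+02],
       [ 0.00000000e+00,  0.00000000e+00,  0.00000000e+00,
         1.00000000e+00]])}
top {'mtx': array([[619.28456208,   0.        , 327.07128521],
       [  0.        , 619.28456208, 253.35114283],
       [  0.        ,   0.        ,   1.        ]]), 'cam_to_world': array([[-2.00919439e-02,  9.80979553e-01, -1.93068461e-01,
         2.86958732e+02],
       [-9.99797725e-01, -1.98888885e-02,  2.99006285e-03,
         8.29427758e+01],
       [-9.06726585e-04,  1.93089485e-01,  9.81180732e-01,
         1.34130650e+03],
       [ 0.00000000e+00,  0.00000000e+00,  0.00000000e+00,
         1.00000000e+00]])}
```

View pics/scene0.png

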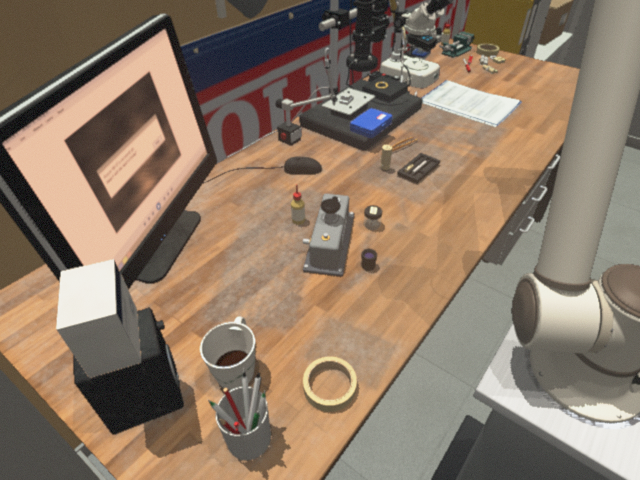

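View pics/top0.png

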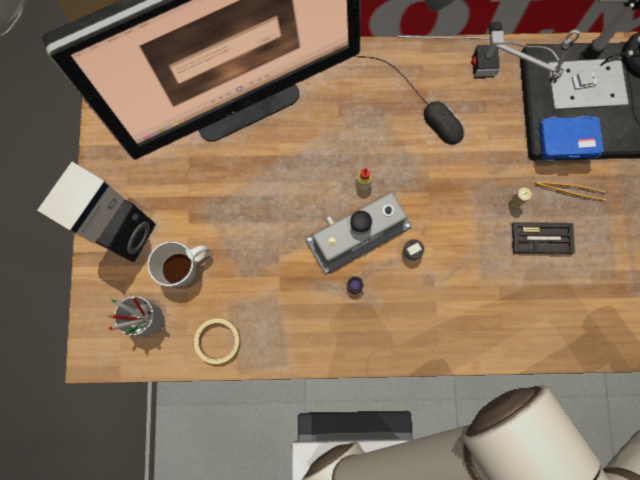

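The top view shows the plunger head at about (361,221), one small feature at (332,241) and another at (388,211). The oil bottle is at (364,180), the jar at (413,250) and the eyepiece at (355,286). Next I'll measure and zoom in.

```bash
cat > h.py <<'E'
import cv2, numpy as np
from bench import arm
def ray(n,u,v,z):
    c=arm.calibration(n);K=c["mtx"];T=c["cam_to_world"]
    d=T[:3,:3]@np.array([(u-K[0,2])/K[0,0],-(v-K[1,2])/K[1,1],-1.]);o=T[:3,3]
    return o+d*(z-o[2])/d[2]
def proj(n,P):
    c=arm.calibration(n);K=c["mtx"];T=c["cam_to_world"]
    q=T[:3,:3].T@(np.asarray(P,float)-T[:3,3]); return K[0,2]+K[0,0]*q[0]/-q[2],K[1,2]+K[1,1]*q[1]/q[2]
def cloud(n,d):
    c=arm.calibration(n);K=c["mtx"];T=c["cam_to_world"]
    v,u=np.mgrid[:480,:640]; p=np.stack([(u-K[0,2])/K[0,0]*d,-(v-K[1,2])/K[1,1]*d,-d],-1)
    return p@T[:3,:3].T+T[:3,3]
E
python3 - <<'E'
from h import *
ims=[]
for n,(u0,v0) in(("top",(300,165)),("scene",(260,165))):
    im=cv2.imread(f"pics/{n}0.png"); d=np.load(n+"0.npy"); P=cloud(n,d)
    ims.append(cv2.resize(im[v0:v0+130,u0:u0+130],(400,400),interpolation=cv2.INTER_CUBIC))
    near=np.zeros((480,640),bool); near[v0:v0+130,u0:u0+130]=1
    m=near&(im.max(2)<75)&(P[...,2]>95)&(P[...,2]<135)&(d>0)
    k,l,st,ce=cv2.connectedComponentsWithStats(m.astype(np.uint8))
    for i in range(1,k):
        if st[i,4]>20: print(n,st[i],ce[i],ray(n,*ce[i],115),P[l==i].mean(0),P[l==i][:,2].max())
    b=near&(P[...,2]>66)&(P[...,2]<82)&(d>0)
    Q=P[b][:,:2].astype(np.float32); print(n,"body",cv2.minAreaRect(Q),len(Q),np.median(P[b][:,2]))
cv2.imwrite("pics/crop0.png",np.hstack(ims))
for u,v in((332,241),(388,211)): print(ray("top",u,v,84))
E
```

```text
top [351 211  21  22 322] [360.93478261 221.35714286] [593.32867142   8.84308832 115.        ] [592.31351609   9.09252517 119.12730201] 127.03101168315357
top body ((623.3104248046875, 24.09466552734375), (133.27027893066406, 196.3966064453125), 28.573881149291992) 2397 74.36963525581109
scene [322 199  18  15 181] [330.27624309 205.71270718] [591.05702893  11.23819304 115.        ] [588.51070877  14.63222185 118.42102983] 123.49284044553826
scene body ((622.1806640625, 26.262351989746094), (134.41354370117188, 197.52935791015625), 28.628124237060547) 1297 74.19867581423784
[560.29764279  68.34935393  84.        ]
[622.27613766 -50.46296708  84.        ]
```

View pics/crop0.png

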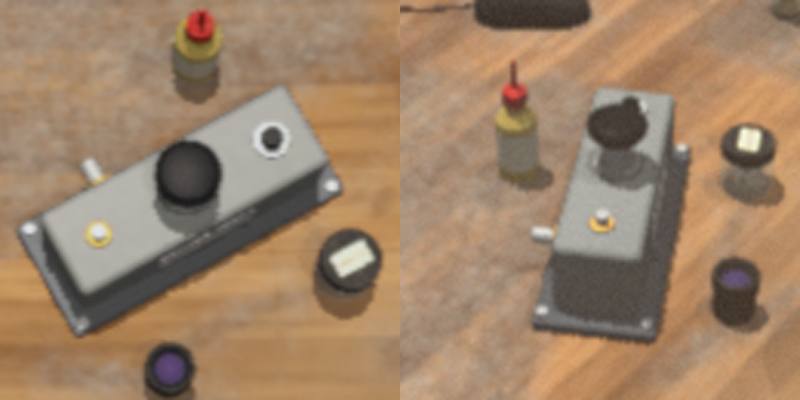

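The head centre comes out at (592, 9), and the release/pin midpoint (591, 9) agrees. The pin is on the left, the silver one with the gold ring. The release button is on the right. Now I'll move above the plunger with the fingers shut.

>>> carry_out(rows=[[-0.95,0.77,0,0,0,0,-1],[-0.95,0.77,0,0,0,0,-1],[-0.95,0.77,0,0,0,0,-1],[-0.95,0.77,0,0,0,0,-1],[-0.95,0.77,0,0,0,0,-1]])

```text
clock: 0.72
position: [321.4, -391.8, 404.8]
ee_rot: [-0.151, 0.989, 0.0, 0.0]
contact_force: [-0.4, -1.1, -0.5]
gripper_width: -0.1
grasp_force: 0.0
```

>>> carry_out(rows=[[-0.95,0.77,0,0,0,0,-1],[-0.95,0.77,0,0,0,0,-1],[-0.95,0.77,0,0,0,0,-1],[-0.95,0.77,0,0,0,0,-1],[-0.95,0.77,0,0,0,0,-1]])

```text
clock: 1.35
position: [458.0, -189.6, 404.3]
ee_rot: [-0.151, 0.989, 0.0, -0.0]
contact_force: [-0.2, -0.8, 0.7]
gripper_width: -0.1
grasp_force: 0.0
```

>>> carry_out(rows=[[-0.95,0.77,0,0,0,0,-1],[-0.95,0.77,0,0,0,0,-1],[-0.95,0.77,0,0,0,0,-1],[-0.95,0.77,0,0,0,0,-1],[-0.95,0.77,0,0,0,0,-1]])

```text
clock: 1.98
position: [594.5, 12.8, 403.3]
ee_rot: [-0.149, 0.989, -0.0, -0.001]
contact_force: [0.4, -0.4, -0.0]
gripper_width: 0.2
grasp_force: 0.0
```

>>> carry_out(rows=[[0.017,-0.013,0.25,0,0,0,-1],[0.017,-0.013,0.48,0,0,0,-1],[0.017,-0.013,0.48,0,0,0,-1]])

```text
clock: 2.35
position: [588.7, 5.7, 305.1]
ee_rot: [-0.147, 0.989, -0.0, -0.005]
contact_force: [0.5, 0.4, -0.5]
gripper_width: 0.3
grasp_force: 0.0
```

```bash
python3 - <<'E'
from h import *
s=arm.read_state(); print(s["position"],s["ee_rot"])
ims=[]
for n,(u0,v0) in(("top",(300,165)),("scene",(260,165))):
    p,d=arm.get_image(n); p=p[:,:,::-1]
    ims.append(cv2.resize(p[v0:v0+130,u0:u0+130],(400,400),interpolation=cv2.INTER_CUBIC))
cv2.imwrite("pics/crop1.png",np.hstack(ims))
E
```

```text
[588.68762515   5.74711645 305.09933231] [-1.46902353e-01  9.89139115e-01 -3.60548493e-04 -4.83536003e-03]
```

View pics/crop1.png

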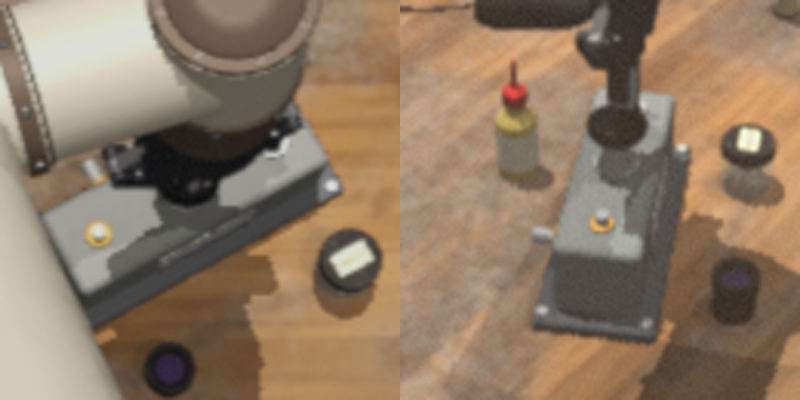

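The fingers stand above the head in the scene view, at about (620,100) in the crop and slightly right of it. The pose was still settling, so I'll hold briefly and re-read it.

>>> carry_out(rows=[[0,0,0,0,0,0,-1],[0,0,0,0,0,0,-1]])

```text
clock: 2.7
position: [590.6, 7.8, 310.6]
ee_rot: [-0.148, 0.989, 0.0, 0.002]
contact_force: [0.4, -0.3, -0.9]
gripper_width: 0.1
grasp_force: 0.0
```

>>> carry_out(rows=[[-0.008,0.005,0.05,0,0,0,-1],[-0.008,0.005,0.09,0,0,0,-1],[-0.008,0.005,0.12,0,0,0,-1],[-0.008,0.005,0.14,0,0,0,-1],[-0.008,0.005,0.14,0,0,0,-1]])

```text
clock: 3.32
position: [591.6, 9.7, 281.6]
ee_rot: [-0.149, 0.989, -0.0, 0.0]
contact_force: [-2.7, 1.2, 8.7]
gripper_width: -0.0
grasp_force: 4.0
```

>>> carry_out(rows=[[0,0,0.03,0,0,0,-1],[0,0,0.055,0,0,0,-1],[0,0,0.065,0,0,0,-1],[0,0,0.065,0,0,0,-1]])

```text
clock: 3.82
position: [591.6, 9.8, 271.4]
ee_rot: [-0.149, 0.989, -0.001, 0.001]
contact_force: [-7.0, 2.4, 19.9]
gripper_width: -0.1
grasp_force: 10.0
```

At the bottom stop, with 20 N against a 10–13 N spring. Now I'll raise it and check the pin.

>>> carry_out(rows=[[0,0,-0.06,0,0,0,-1],[0,0,-0.12,0,0,0,-1],[0,0,-0.16,0,0,0,-1],[0,0,-0.16,0,0,0,-1]])

```text
clock: 4.32
position: [591.5, 9.4, 299.5]
ee_rot: [-0.148, 0.989, 0.0, 0.0]
contact_force: [-0.7, 0.5, -0.3]
gripper_width: 0.0
grasp_force: 0.0
```

```bash
cat >> h.py <<'E'
def pinshow(f):
    p,d=arm.get_image("scene"); p=p[:,:,::-1]
    cv2.imwrite("pics/"+f,cv2.resize(p[165:295,260:390],(520,520),interpolation=cv2.INTER_CUBIC))
    P=cloud("scene",d)
    c=np.hypot(P[...,0]-560,P[...,1]-68.5)<14
    print("pin z max",np.sort(P[c&(d>0)][:,2])[-8:])
E
python3 - <<'E'
from h import *
pinshow("p1.png")
for z in (82,94,106,117): print(z,proj("scene",(560,68.5,z)))
E
```

```text
pin z max [219.77660792 220.84672382 221.04931418 221.21955935 221.63018569
 464.19367428 464.81705365 464.9057957 ]
82 (np.float64(325.7257899429599), np.float64(235.61086996322996))
94 (np.float64(325.7254392988805), np.float64(231.5501097557799))
106 (np.float64(325.72508281786264), np.float64(227.42175277838885))
117 (np.float64(325.7247507905742), np.float64(223.5765910325514))
```

View pics/p1.png

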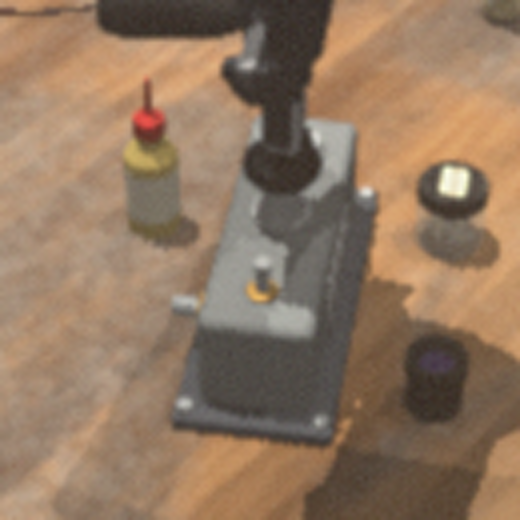

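The tip (crop 262,257, about row 229 in the image) stands clearly higher than before, so the stroke worked. I'll do further identical strokes.

>>> carry_out(rows=[[0,0,0.06,0,0,0,-1],[0,0,0.11,0,0,0,-1],[0,0,0.15,0,0,0,-1],[0,0,0.162,0,0,0,-1],[0,0,0.162,0,0,0,-1],[0,0,0.162,0,0,0,-1]])

```text
clock: 5.12
position: [591.9, 9.6, 271.4]
ee_rot: [-0.149, 0.989, -0.001, 0.001]
contact_force: [-7.9, 2.1, 23.8]
gripper_width: 0.3
grasp_force: 12.0
```

>>> carry_out(rows=[[0,0,-0.06,0,0,0,-1],[0,0,-0.12,0,0,0,-1],[0,0,-0.162,0,0,0,-1],[0,0,-0.162,0,0,0,-1],[0,0,-0.162,0,0,0,-1]])

```text
clock: 5.75
position: [591.1, 9.3, 298.4]
ee_rot: [-0.148, 0.989, 0.0, -0.001]
contact_force: [0.3, -0.8, -0.7]
gripper_width: -0.1
grasp_force: 0.0
```

>>> carry_out(rows=[[0,0,0.06,0,0,0,-1],[0,0,0.11,0,0,0,-1],[0,0,0.15,0,0,0,-1],[0,0,0.162,0,0,0,-1],[0,0,0.162,0,0,0,-1],[0,0,0.162,0,0,0,-1]])

```text
clock: 6.5
position: [591.8, 9.5, 271.4]
ee_rot: [-0.149, 0.989, -0.001, 0.001]
contact_force: [-7.0, 1.3, 22.8]
gripper_width: -0.0
grasp_force: 11.6
```

>>> carry_out(rows=[[0,0,-0.06,0,0,0,-1],[0,0,-0.12,0,0,0,-1],[0,0,-0.162,0,0,0,-1],[0,0,-0.162,0,0,0,-1],[0,0,-0.162,0,0,0,-1]])

```text
clock: 7.12
position: [591.2, 9.3, 298.5]
ee_rot: [-0.148, 0.989, 0.0, -0.001]
contact_force: [-0.6, 0.1, -0.5]
gripper_width: 0.0
grasp_force: 0.0
```

```bash
python3 - <<'E'
from h import *
pinshow("p2.png")
E
```

```text
pin z max [220.15516865 220.19590087 220.67096128 221.57827136 463.09422839
 463.26858913 463.40170084 463.78253659]
```

View pics/p2.png

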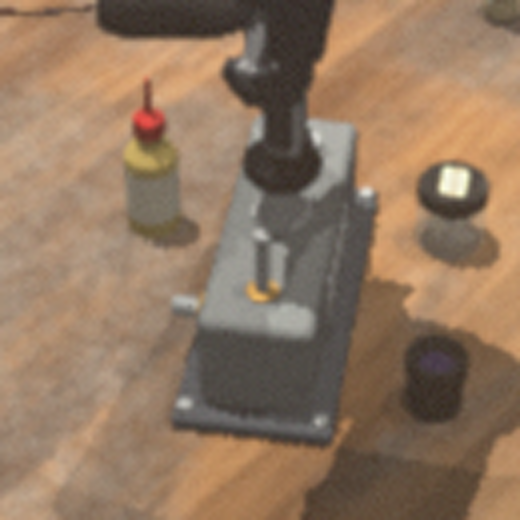

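The tip is now at crop y≈232 (row 223), which matches the fully-out height. One more stroke will confirm the stop.

>>> carry_out(rows=[[0,0,0.06,0,0,0,-1],[0,0,0.11,0,0,0,-1],[0,0,0.15,0,0,0,-1],[0,0,0.162,0,0,0,-1],[0,0,0.162,0,0,0,-1],[0,0,0.162,0,0,0,-1]])

```text
clock: 7.92
position: [591.9, 9.6, 271.4]
ee_rot: [-0.149, 0.989, -0.001, 0.002]
contact_force: [-6.9, 1.0, 23.0]
gripper_width: 0.1
grasp_force: 11.2
```

>>> carry_out(rows=[[0,0,-0.06,0,0,0,-1],[0,0,-0.12,0,0,0,-1],[0,0,-0.162,0,0,0,-1],[0,0,-0.162,0,0,0,-1],[0,0,-0.162,0,0,0,-1]])

```text
clock: 8.55
position: [591.2, 9.3, 298.4]
ee_rot: [-0.148, 0.989, 0.0, -0.001]
contact_force: [-0.8, 0.5, 0.9]
gripper_width: -0.3
grasp_force: 0.0
```

```bash
python3 - <<'E'
from h import *
pinshow("p3.png")
a,b=cv2.imread("pics/p2.png"),cv2.imread("pics/p3.png")
D=cv2.absdiff(a,b).max(2); print("diff pin",D[205:300,230:300].max(), "elsewhere",D[300:].max())
r=lambda i:cv2.resize(i[190:310,200:330],(390,360))
cv2.imwrite("pics/p23.png",np.hstack([r(a),r(b)]))
E
```

```text
pin z max [219.06331255 219.47531139 219.52254078 220.24481444 221.26786983
 463.39369443 463.70105049 464.47600131]
diff pin 17 elsewhere 14
```

View pics/p23.png

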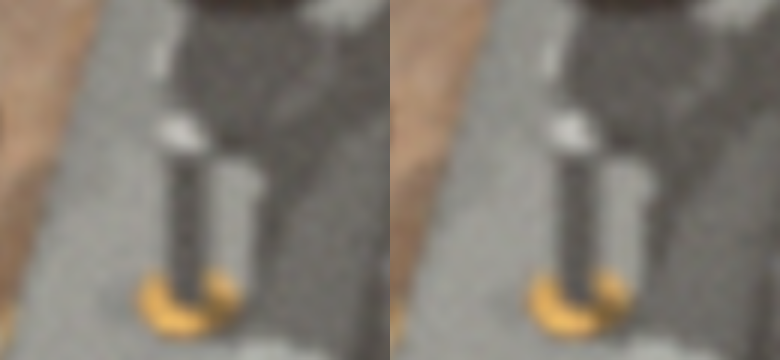

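The pin didn't move on the extra stroke (cap at the same pixel in both crops), so it is fully out. I'll retreat upward and hand the job in.

>>> carry_out(rows=[[0,0,-0.15,0,0,0,-1],[0,0,-0.3,0,0,0,-1],[0,0,-0.35,0,0,0,-1],[0,0,-0.35,0,0,0,-1],[0,0,-0.35,0,0,0,-1]])

```text
clock: 9.22
position: [591.1, 9.4, 368.0]
ee_rot: [-0.148, 0.989, 0.0, -0.002]
contact_force: [-0.4, 0.3, 0.1]
gripper_width: 0.1
grasp_force: 0.0
```

```bash
python3 -c "
from bench import arm
print(arm.read_state()['position'], arm.job_done())"
```

```text
the job is handed in; nothing more can be done
[591.14209037   9.35017763 368.02484466] None
```

The pump is up to pressure and the job is handed in at about 9 s: after four full strokes the indicator pin is fully out (the last stroke moved it no farther), the arm is lifted clear so the plunger is free to stand up, and only the plunger was pressed.

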